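# Brace the walnut jar in the rack, unscrew its lid and hold it above the mouth

### The job

Set the closed jar of walnuts down gently, all the way, in the free end pocket of the pine rack, where its square foot cannot turn. Then unscrew its white lid (counter-clockwise from above) until the threads let go, and lift it off with the jar staying in the rack. Finish still holding the lid, steady and level over the jar, its lower edge one to three centimetres above the mouth; leave the other jars, the yellow cup and the colander where they are.

Things in the scene. Friction and masses are not known exactly. Their poses are not given: they have to be found in the camera images.
- jar: The jar to open: clear square glass jar of big tan walnuts, 66 x 66 mm, corners rounded 10 mm, foot rounded 10 mm, inset 3 mm; straight sides to z 66, shoulder to z 78, round neck 45 mm across up to the rim at z 108. 0.27 to 0.45 kg. Origin: middle of its underside, z up, x and y square to its sides. Starts closed, on the plank; fits the pocket any of four ways round.
- mouth (a point): Middle of the walnut jar's mouth, level with its rim, 108 mm above its underside; axes as the jar's. The rim is 45 mm across, inside the lid while closed.
- lid: White ribbed screw lid of the walnut jar, 60 mm across, 22 mm tall, 50 g. Origin: middle of its lower edge, z up. Closed, its origin is on the jar's axis 90 mm above the jar's underside. Tight, it carries the whole jar. It unscrews counter-clockwise from above, rising 1 mm per rad, against 0.35 to 0.7 N m from a sprung sealing liner. Its lower edge clears the rim once raised 18 mm.
- lid_top (a point): Middle of the lid's top face, 22 mm above its lower edge; closed, 112 mm above the jar's underside. The threads let go after 45 to 70 degrees of turn against the jar: the effort then vanishes, the liner lifts the lid about 1 mm, and it comes straight off. About 35 degrees farther round its lugs would meet the next thread stop.
- rack: Pine jar rack screwed to the plank, 92 (x) x 246 (y) x 40 (z) mm, with three square pockets 70 mm wide, 32 mm deep, 79 mm apart in a row along its y, floors 8 mm above the plank. Origin: middle of its underside. The -y pocket holds the empty jar, the middle one the yellow cup, the +y one is free. A jar in a pocket can turn about 5 degrees before its sides bear on the walls.
- pocket (a point): Middle of the floor of the rack's free end pocket (+y end), 8 mm above the plank and 32 mm below the rack's top; axes as the rack's, the pocket's walls square to x and y.
- hazel_jar: Bystander: the same kind of closed jar full of small dark hazelnuts, standing on the plank, 66 x 66 mm, 112 mm tall with its lid. Origin at the middle of its underside.
- empty_jar: Bystander: the same kind of jar, empty and closed, standing in the rack's -y pocket; its lid's top is 120 mm above the plank. Origin at the middle of its underside.
- measuring_cup: Bystander: yellow plastic measuring cup 63 mm across and 52 mm tall in the rack's middle pocket, its rim 60 mm above the plank, its flat handle reaching 112 mm out towards the rack's -x. Origin at the middle of its underside.
- colander: Bystander: small stainless steel colander 150 mm across and 72 mm tall, handles along its y to 190 mm over all. Origin at the middle of its underside.
Things that resemble listed ones, but are neither listed nor needed, are in the scene too. What is shaped like the jar but pink is not meant. Several things have the shape of the lid; the one meant has the colours described above.

How it is judged (in metres and radians):
On the way, in this order (a step that is already met when the one before it is completed fails the run):
1. the walnut jar stands fully down and upright in the free end pocket, its lid still screwed on (horizontal distance between jar and pocket below 0.006 m and z of jar in the frame of pocket below 0.004 m and angle between jar's own z axis and vertical below 0.06 rad and z of lid in the frame of jar below 0.093 m and angle between the x axis of lid and the x axis of jar, either way round below 0.5 rad), for 0.2 s.
2. the lid, turned off its threads, has risen from the jar while the jar stays down in the pocket (z of lid in the frame of jar above 0.097 m and z of jar in the frame of pocket below 0.004 m and horizontal distance between lid and jar below 0.015 m and contact force between lid and the fingers above 1 N), for 0.1 s.
At the end, for the whole second after the job is handed in: The fingers hold the lid still and level (8 degrees), touching nothing else, within 15 mm of the jar's axis, its lower edge 4 to 40 mm above the rim. The walnut jar stands untouched in the free end pocket: within 6 mm of its middle, 4 mm of its floor, 3 degrees of upright (z of lid in the frame of jar between 0.112 and 0.148 m and horizontal distance between lid and jar below 0.015 m and angle between lid's own z axis and vertical below 0.15 rad and linear speed of lid below 0.03 m/s and contact force between lid and the fingers above 1 N and contact force between lid and jar below 0.1 N and horizontal distance between jar and pocket below 0.006 m and z of jar in the frame of pocket below 0.004 m and angle between jar's own z axis and vertical below 0.06 rad and linear speed of jar below 0.02 m/s and contact force between jar and the fingers below 0.1 N); the arm keeps its last pose, push and grip.
It fails at once if the glass jar is rammed into the rack (over 90 N) (contact force between jar and rack above 90 N).
It fails at once if the jar is let fall (faster than 0.35 m/s with nothing gripping it) (linear speed of jar above 0.35 m/s and contact force between each of lid, jar and the fingers below 0.5 N).
It fails at once if the walnut jar is tipped over (angle between jar's own z axis and vertical above 0.6 rad).
It fails at once if the hazelnut jar, the empty jar, the yellow cup or the colander is moved (distance of any of hazel_jar, empty_jar, measuring_cup, colander from where it was at the start of the episode above 0.02 m).
It also fails if it takes over 61 s, if anything falls off the work surface, if the arm or the gripper's body presses on something with over 40 N, if the wrist force passes 120 N, or if a joint passes its speed limit or range.

### The arm

A 6-joint arm with a two-finger parallel gripper is mounted at the origin on the work surface. World frame = base frame: x ahead of the robot, y to its left, z up, the work surface at z = 0. Lengths are in mm, angles in rad, forces in N, time in s.
With the tool pointing down it reaches from about 350 to 850 mm from the base axis. Payload 8.1 kg.
Tool frame: the origin (TCP) lies midway between the tips of the shut fingers; the grasp point (between the pads) lies arm.hold_point_z behind it (arm.hold_point_z is the distance from the TCP to the grasp point, in mm); z points along the fingers, y is the line along which they close (so a half turn about z gives the same grasp; the last joint's range is limited). The gripper opens to 85 mm and grips with 20 to 120 N. Pads are 22 mm wide; open, the fingers measure 114 mm over their backs; the gripper's body (76 mm by 85 mm) begins 54 mm behind the grasp point. The pads swing forward as they close: fully open they stand 13 mm farther back than shut.
Start: joints at [-1.279, 0.13, 1.488, -0, 1.523, -0.085], TCP at [220.788, -557.905, 231.292] pointing down, gripper open.
Joint ranges: [-2.96, 2.96], [-0.89, 2.26], [0.02, 2.5], [-1.34, 4.48], [0, 2.73], [-2.66, 2.66]. Speed limits (rad/s): [2.39, 2.39, 2.79, 3.14, 3.14, 3.14].

### API

Orientations are given as a 3x3 rotation matrix whose columns are the frame's x, y, z axes.
In Python, from plant import observe, cams, arm gives the robot as it stands.
- The arm moves only by the tool send_rows, never from a script. Its arguments are lists of equal length, an entry for each row: "xyz": the shift along the tool's x, y, z in m, a list of three; "roll": the turn about the tool's z in degrees; "claw": the opening, from 0 (shut) to 1 (fully open). A call has 1 to 5 rows; each row is the pose to reach, as a shift and turn from the pose commanded when the call began, along the tool's axes at that moment; what a row does not reach only later rows make up. A row lasts 1/10 s, in which the tool goes at most 50 mm and 8.59 degrees, less where a joint would pass 70% of its speed; a pose out of reach is approached as far as the arm can. A call with a gripper value outside its range is refused whole. The fingers move at their own pace and stop on an object; "newtons" is the grip in N (left out, the last holds). Time passes only in rows, so rows that repeat a pose let the fingers close. It gives the time, the measured TCP pose, the force, the opening and the grip force at its end, in the units of the state.
- observe(): the state, without advancing time (a new reading comes with each control period).
- cams.grab_frame(name): name is "scene" or "top" or "wrist"; returns the picture (384x512x3 uint8, red, green, blue); there is no depth.
- cams.calibration(name): a dict with "camera_matrix" (3x3 intrinsics, pixels), "R" (3x3) and "t" (3): a world point X has camera coordinates R X + t. Camera axes: x right, y down, z forward; pixel columns grow to the right and rows downward; lengths in mm; the calibration is good to about 2 mm. A picture is of the moment at which its call begins: read the wrist's pose just before it. calibration takes no time and is no camera call; for the wrist camera it gives the pose at the moment of the call.
- arm.job_done(): hands the job in; it is judged then, once.
The state is a dict: "t": time; "joint_pos": joint angles; "qvel": joint speeds; "tau": joint torques, N m; "position": TCP position; "tcp_rot": TCP orientation; "ft_force": force on the tool from outside, world axes, zero at the start; "wrist_torque": the same for the moment, N m; "width": opening from 0.0 (shut) to 1.0 (fully open); "grasp_force": force on a finger pad.
Only numpy, scipy, OpenCV 4.12 (cv2) and the standard library are available. Lean on these libraries where they do the work, as an engineer would, in place of code of your own. Each camera call takes 0.05 s, during which the arm holds its last target. There are 200 camera calls.

## Working session

There is one attempt and no reset: what is moved stays moved. The work goes in short steps, Python scripts to look and compute and a tool call to move; the robot and the scene stay as the last step left them, time stands still between calls to the robot, and variables do not carry over. Pictures are saved under pics/ and viewed, at most 10 in all, crops included, and the job is handed in when it is done.

Besides the shell and the picture viewer there is one more tool, called by a JSON object that holds its "api" and its "payload". send_rows: Moves the arm, as the interface text tells. Its arguments: {"type":"object","properties":{"xyz":{"type":"array","items":{"type":"array","items":{"type":"number"}}},"roll":{"type":"array","items":{"type":"number"}},"claw":{"type":"array","items":{"type":"number"}},"newtons":{"type":"number"}},"required":["xyz","roll","claw"]}

```bash
ls; mkdir -p pics; python3 - <<'E'
from plant import observe,cams,arm
import cv2,numpy as np
for n in("scene","top"):
    im=cams.grab_frame(n); cv2.imwrite(f"pics/{n}0.png",im[:,:,::-1])
    c=cams.calibration(n); print(n,np.round(c["camera_matrix"],1).tolist(),np.round(c["R"],3).tolist(),np.round(c["t"],1).tolist())
a=cv2.imread("pics/scene0.png");b=cv2.imread("pics/top0.png")
print(arm.hold_point_z); s=observe(); print(s)
E
```

```text
pics
scene [[386.0, 0.0, 260.1], [0.0, 386.0, 196.9], [0.0, 0.0, 1.0]] [[-0.025, 1.0, -0.018], [0.747, 0.006, -0.665], [-0.664, -0.03, -0.747]] [-81.9, -324.4, 1512.7]
top [[391.5, 0.0, 265.1], [0.0, 391.5, 192.0], [0.0, 0.0, 1.0]] [[-0.014, -1.0, 0.011], [-0.992, 0.012, -0.129], [0.129, -0.013, -0.992]] [76.7, 519.7, 1159.6]
18.700000000000003
{'t': 0.1, 'joint_pos': array([-1.27943155e+00,  1.31125764e-01,  1.48916656e+00,  1.67389611e-06,
        1.52298202e+00, -8.53977357e-02]), 'qvel': array([ 1.06766613e-03, -3.19160663e-03, -3.00247398e-03,  7.59320279e-04,
       -8.89279690e-06, -1.50552541e-03]), 'tau': array([ 5.54466878e-04, -5.70952141e+01, -5.01943302e+01, -3.87748341e-04,
        8.19184439e-03, -2.24592407e-05]), 'position': array([ 220.62892922, -557.43769002,  230.32745068]), 'tcp_rot': array([[ 9.29860682e-01,  3.67911512e-01, -4.81480485e-04],
       [ 3.67911799e-01, -9.29859297e-01,  1.61129215e-03],
       [ 1.45103825e-04, -1.67541956e-03, -9.99998586e-01]]), 'ft_force': array([-0.31873337, -0.64553251, -0.22503924]), 'wrist_torque': array([ 0.09381005, -0.03021426,  0.00221505]), 'grasp_force': 0.0, 'width': 1.0032458207796473}
```

View pics/top0.png

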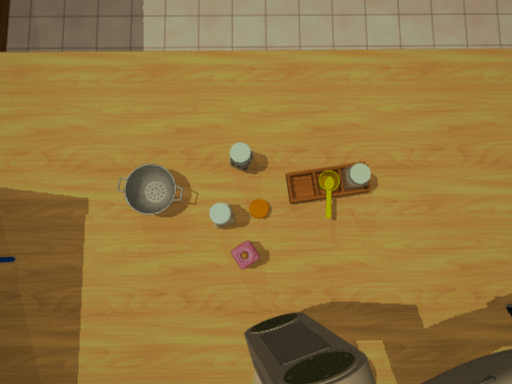

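View pics/scene0.png

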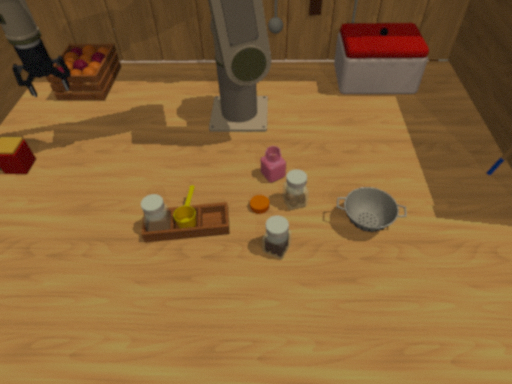

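The top view shows the walnut jar's lid at about (221,214), the hazel jar at (240,155), the free pocket at (301,187), and the cup handle pointing to -x. The scene view confirms this: walnut jar at (296,185), dark hazel jar at (277,232). Next I'll triangulate both.

```bash
cat > h.py <<'E'
import cv2,numpy as np
from plant import observe,cams,arm
def ray(c,p):
    K,R,t=(np.array(c[k],float) for k in("camera_matrix","R","t"))
    d=R.T@np.linalg.inv(K)@np.array([p[0],p[1],1.]); return -R.T@t,d/np.linalg.norm(d)
def onz(c,p,z):
    o,d=ray(c,p); return o+d*(z-o[2])/d[2]
def tri(ra,rb):
    (o1,d1),(o2,d2)=ra,rb
    s=np.linalg.lstsq(np.stack([d1,-d2],1),o2-o1,rcond=None)[0]
    a,b=o1+s[0]*d1,o2+s[1]*d2; return (a+b)/2,np.linalg.norm(a-b)
def proj(c,X):
    p=np.array(c["camera_matrix"])@(np.array(c["R"])@X+np.array(c["t"])); return p[:2]/p[2]
E
python3 - <<'E'
from h import *
T,S=cams.calibration("top"),cams.calibration("scene")
b=cv2.imread("pics/top0.png");a=cv2.imread("pics/scene0.png")
def white(im,box):
    x0,y0,x1,y1=box; h=cv2.cvtColor(im[y0:y1,x0:x1],cv2.COLOR_BGR2HSV)
    m=((h[...,1]<60)&(h[...,2]>150)).astype(np.uint8)
    n,l,st,ce=cv2.connectedComponentsWithStats(m); i=1+np.argmax(st[1:,4]); return ce[i]+[x0,y0],st[i]
for n,bt,bs in(("walnut",(203,195,242,234),(280,160,315,215)),("hazel",(222,135,262,175),(258,210,295,262)),("empty",(342,158,380,192),(135,185,175,235))):
    pt,s1=white(b,bt);ps,s2=white(a,bs)
    print(n,pt,s1,ps,s2,tri(ray(T,pt),ray(S,ps)))
for p in((286,176),(289,203),(371,194),(368,163),(302,187)): print(p,onz(T,p,40).round())
cv2.imwrite("pics/c.png",np.hstack([cv2.resize(b[140:270,190:390],(800,520),interpolation=cv2.INTER_CUBIC)]))
E
```

```text
walnut [219.5        212.82738095] [  7   8  20  21 336] [296.3622449  176.30612245] [  7  10  19  14 196] (array([452.83428566, 200.5917461 , 112.73483432]), np.float64(0.5406318033317508))
hazel [239.68831169 152.08116883] [  8   8  20  19 308] [276.69824561 224.29122807] [  8   6  22  17 285] (array([627.58275119, 142.85605465, 110.88097979]), np.float64(0.564564700503487))
empty [359.87012987 172.97402597] [  8   6  21  20 308] [151.52868852 202.11885246] [  7  10  21  15 244] (array([ 560.88873102, -199.67436077,  118.85254777]), np.float64(0.5751205939870693))
(286, 176) [568.   6.  40.]
(289, 203) [485.  -2.  40.]
(371, 194) [ 510. -251.   40.]
(368, 163) [ 606. -247.   40.]
(302, 187) [534. -42.  40.]
```

View pics/c.png

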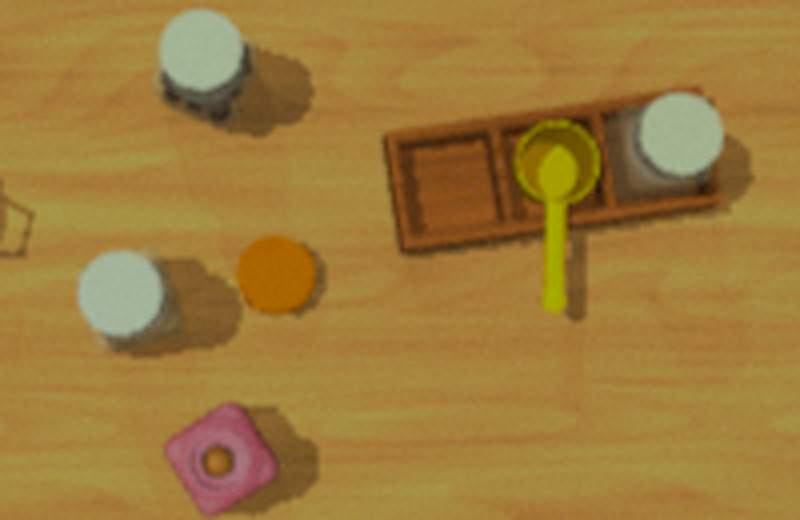

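```bash
python3 - <<'E'
from h import *
s=observe();c=cams.calibration("wrist");R=s["tcp_rot"]
o,d=ray(c,(c["camera_matrix"][0][2],c["camera_matrix"][1][2]))
print("cam in tool",R.T@(o-s["position"]),"axis in tool",R.T@d,"img x,y in tool",(R.T@np.array(c["R"]).T).round(2).tolist(),c["camera_matrix"][0][0],s["position"])
for tgt in((440,0,330),(453,200,230)): print(tgt,R.T@(np.array(tgt)-s["position"]))
E
```

```text
cam in tool [ 7.03065290e+01  5.32697230e-02 -1.42152379e+02] axis in tool [-2.79872278e-01 -6.45446037e-04  9.60037026e-01] img x,y in tool [[0.0, -0.96, -0.28], [1.0, 0.0, -0.0], [0.0, -0.28, 0.96]] 314.18805470812885 [ 220.62892922 -557.43769002  230.32745068]
(440, 0, 330) [ 409.08689954 -437.79646942  -98.8798363 ]
(453, 200, 230) [ 494.74293779 -618.81793718    1.43602148]
```

{"api": "send_rows", "payload": {"xyz": [[0.029,-0.031,-0.007],[0.058,-0.062,-0.014],[0.087,-0.093,-0.021],[0.116,-0.124,-0.028],[0.146,-0.156,-0.035]], "roll": [0,0,0,0,0], "claw": [1,1,1,1,1]}}

```text
t: 0.6
position: [299.2, -357.4, 266.0]
tcp_rot: [[0.93, 0.367, -0.0], [0.367, -0.93, 0.001], [-0.0, -0.001, -1.0]]
ft_force: [0.7, -0.3, 0.5]
width: 1.0
grasp_force: 0.0
```

{"api": "send_rows", "payload": {"xyz": [[0.029,-0.031,-0.007],[0.058,-0.062,-0.014],[0.087,-0.093,-0.021],[0.116,-0.124,-0.028],[0.146,-0.156,-0.035]], "roll": [0,0,0,0,0], "claw": [1,1,1,1,1]}}

```text
t: 1.1
position: [377.6, -158.7, 301.3]
tcp_rot: [[0.93, 0.368, -0.0], [0.368, -0.93, 0.0], [-0.0, -0.0, -1.0]]
ft_force: [0.8, -0.8, 0.1]
width: 1.0
grasp_force: 0.0
```

{"api": "send_rows", "payload": {"xyz": [[0.029,-0.031,-0.007],[0.058,-0.062,-0.014],[0.087,-0.093,-0.021],[0.116,-0.124,-0.028],[0.116,-0.124,-0.028]], "roll": [0,0,0,0,0], "claw": [1,1,1,1,1]}}

```text
t: 1.6
position: [440.7, 2.0, 329.8]
tcp_rot: [[0.928, 0.373, 0.001], [0.373, -0.928, 0.002], [0.001, -0.001, -1.0]]
ft_force: [-1.3, -0.2, 0.4]
width: 1.002
grasp_force: 0.0
```

```bash
cat > snap.py <<'E'
from h import *
import sys,pickle
n=sys.argv[1]
observe(); c=cams.calibration("wrist"); im=cams.grab_frame("wrist")
cv2.imwrite(f"pics/{n}.png",im[:,:,::-1]); pickle.dump(c,open(f"pics/{n}.pkl","wb"))
s=observe();print(s["t"],s["position"].round(1),s["tcp_rot"].round(4).tolist(),s["joint_pos"].round(3),np.abs(s["qvel"]).max())
E
python3 snap.py w1
```

```text
1.65 [ 4.401e+02 -1.000e-01  3.293e+02] [[0.9281, 0.3724, -0.0002], [0.3724, -0.9281, 0.0003], [-0.0001, -0.0003, -1.0]] [-0.117 -0.328  1.74   0.     1.73   1.072] 0.06538206368112111
```

View pics/w1.png

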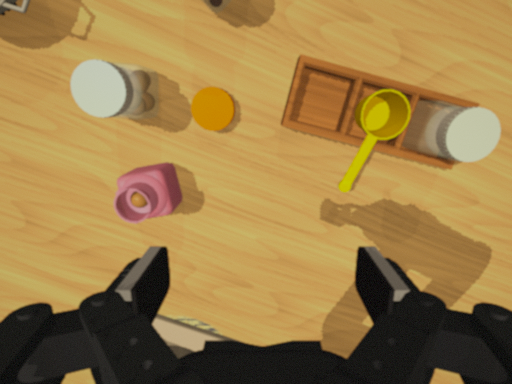

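```bash
python3 - <<'E'
from h import *
b=cv2.imread("pics/w1.png")
f=lambda x,y,w,h,k:cv2.resize(b[y:y+h,x:x+w],None,fx=k,fy=k,interpolation=cv2.INTER_CUBIC)
cv2.imwrite("pics/c1.png",np.hstack([f(60,45,110,100,3.5),f(270,45,110,100,3.5)]))
E
```

```text
(no output)
```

View pics/c1.png

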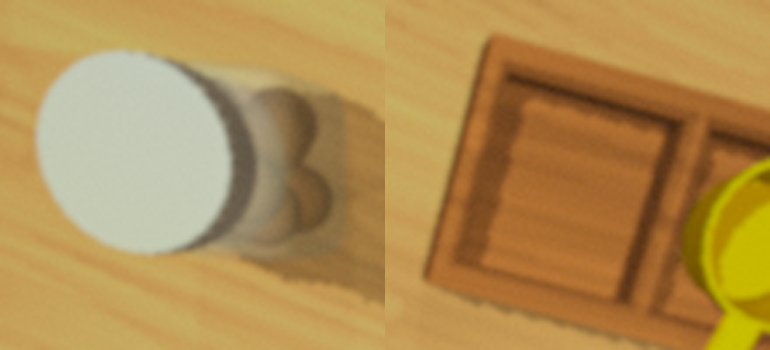

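```bash
python3 - <<'E'
from h import *
import pickle
c=pickle.load(open("pics/w1.pkl","rb")); T=cams.calibration("top")
yaw=lambda a,b:np.degrees(np.arctan2(*(b-a)[[1,0]]))
P=[onz(c,p,40) for p in((304.9,66.4),(354.3,78.7),(340.6,131.3),(290,121.6))]
for p in P: print(p.round(1))
print("pocket",np.mean(P,0).round(1),[round(yaw(P[i],P[(i+1)%4]),1) for i in range(4)],[np.linalg.norm(P[i]-P[(i+1)%4]).round(1) for i in range(4)])
O=[onz(c,p,40) for p in((300,55.6),(281.4,123.6))];print("end",O[0].round(1),O[1].round(1),yaw(*O),np.linalg.norm(O[0]-O[1]))
# rack-long axis: tri of pocket centre from top view also
# top opening corners in 4x crop
Q=[(190+x/4,140+y/4) for x,y in((398,148),(490,135),(503,227),(412,240))]
Q2=[onz(T,q,40) for q in Q];print("top pocket",np.mean(Q2,0).round(1))
pw=np.mean([(304.9,66.4),(354.3,78.7),(340.6,131.3),(290,121.6)],0);print("tri",tri(ray(c,pw),ray(T,np.mean(Q,0))))
# outer long edges top view at z40
L=[onz(T,(190+x/4,140+y/4),40) for x,y in((388,135),(690,90),(405,250),(718,203))];print("long yaw",yaw(L[1],L[0]),yaw(L[3],L[2]),[l.round() for l in L])
J=[onz(c,(60+x/3.5,45+y/3.5),5) for x,y in((342,100),(332,250))];print("jar edge",J[0].round(1),J[1].round(1),yaw(*J),np.linalg.norm(J[0]-J[1]))
im=cv2.imread("pics/w1.png");h=cv2.cvtColor(im[50:125,60:135],cv2.COLOR_BGR2HSV)
m=((h[...,1]<40)&(h[...,2]>160)).astype(np.uint8);n,l,st,ce=cv2.connectedComponentsWithStats(m);i=1+np.argmax(st[1:,4])
cn=max(cv2.findContours((l==i).astype(np.uint8),0,1)[0],key=len);e=cv2.fitEllipse(cv2.convexHull(cn));pl=np.array(e[0])+[60,50]
print("lid",e,pl,onz(c,pl,112),tri(ray(c,pl),ray(cams.calibration("scene"),(296.4,176.3))))
E
```

```text
[568.1  -5.   40. ]
[578.4 -70.3  40. ]
[511.5 -83.3  40. ]
[497.6 -14.7  40. ]
pocket [538.9 -43.3  40. ] [np.float64(-81.0), np.float64(-169.1), np.float64(101.4), np.float64(7.8)] [np.float64(66.1), np.float64(68.2), np.float64(69.9), np.float64(71.1)]
end [577.4   6.   40. ] [490.9  -5.1  40. ] -172.74058260392823 87.21225513711656
top pocket [534.2 -44.4  40. ]
tri (array([543.56855414, -52.04666879, -20.74878664]), np.float64(2.563347746743891))
long yaw 97.89186019139943 97.82639609559341 [array([575.,   2.,  40.]), array([ 607., -230.,   40.]), array([487.,  -9.,  40.]), array([ 520., -247.,   40.])]
jar edge [487.9 178.7   5. ] [430.5 165.8   5. ] -167.3212225690316 58.78924175487944
lid ((38.15201187133789, 37.93885803222656), (51.27572250366211, 59.777626037597656), 142.76795959472656) [98.15201187 87.93885803] [453.6640759  200.03446501 112.        ] (array([453.47593987, 200.3554167 , 112.85585395]), np.float64(1.4227018879131101))
```

Both the pocket, about (538,-43) with the rack yawed ~8°, and the lid, (453.5,200), top at z 112.8, agree across views. The jar's yaw is roughly 12°. I'm moving over the jar now.

{"api": "send_rows", "payload": {"xyz": [[0.017,-0.036,0.029],[0.035,-0.072,0.058],[0.052,-0.108,0.087],[0.07,-0.144,0.116],[0.087,-0.181,0.145]], "roll": [0,0,0,0,0], "claw": [1,1,1,1,1]}}

```text
t: 2.15
position: [453.9, 198.1, 182.8]
tcp_rot: [[0.93, 0.366, -0.0], [0.366, -0.93, -0.001], [-0.0, 0.001, -1.0]]
ft_force: [1.8, 0.6, 0.5]
width: 0.998
grasp_force: 0.0
```

{"api": "send_rows", "payload": {"xyz": [[0,0,0],[0,0,0.02],[0,0,0.045],[0,0,0.05],[0,0,0.05]], "roll": [0,0,0,0,0], "claw": [1,1,1,1,1]}}

```text
t: 2.65
position: [453.4, 196.6, 133.5]
tcp_rot: [[0.93, 0.367, -0.002], [0.367, -0.93, -0.001], [-0.002, 0.0, -1.0]]
ft_force: [0.5, -0.1, 0.2]
width: 1.003
grasp_force: 0.0
```

```bash
python3 snap.py w2; python3 - <<'E'
from h import *
s=observe();c=cams.calibration("wrist");print("proj of lid ctr",proj(c,np.array([453.5,200.2,112])))
im=cv2.imread("pics/w2.png");h=cv2.cvtColor(im,cv2.COLOR_BGR2HSV)
m=((h[...,1]<40)&(h[...,2]>160)).astype(np.uint8);n,l,st,ce=cv2.connectedComponentsWithStats(m)
for i in range(1,n):
    if st[i,4]>500:
        cn=max(cv2.findContours((l==i).astype(np.uint8),0,1)[0],key=len);e=cv2.fitEllipse(cv2.convexHull(cn));print(e,st[i],onz(c,e[0],112))
print(s["tcp_rot"].T@(np.array([453.5,200.2,80])-s["position"]))
E
```

```text
2.7 [454.3 197.  134.8] [[0.9303, 0.3669, -0.0001], [0.3669, -0.9303, -0.0003], [-0.0002, 0.0002, -1.0]] [ 0.306 -0.087  1.888 -0.     1.341  1.501] 0.0260449213478177
proj of lid ctr [256.40241337 231.18115405]
((258.48095703125, 217.1307830810547), (69.25912475585938, 108.34981536865234), 98.03253936767578) [ 205  181  104   67 4606] [461.81532224 202.19486069 112.        ]
[ 0.44643472 -3.25633227 54.82153586]
```

View pics/w2.png

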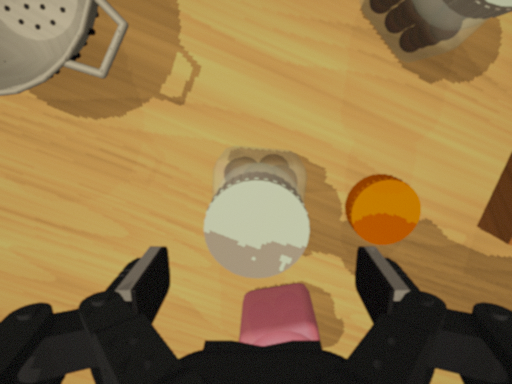

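```bash
python3 - <<'E'
from h import *
b=cv2.imread("pics/w2.png")[140:205,200:320]
b=cv2.convertScaleAbs(b,alpha=1.3,beta=-20)
cv2.imwrite("pics/c2.png",cv2.resize(b,None,fx=6,fy=6,interpolation=cv2.INTER_CUBIC))
E
```

```text
(no output)
```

View pics/c2.png

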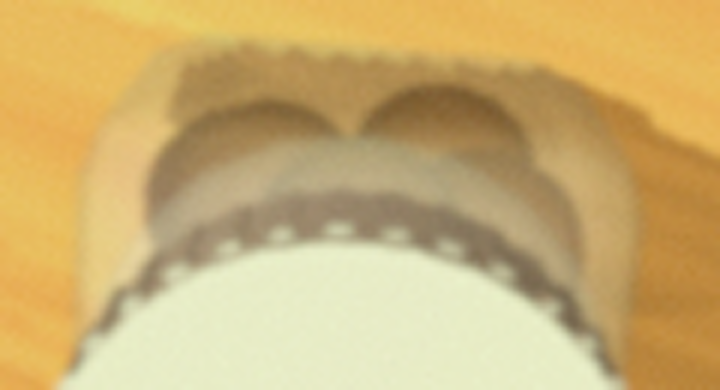

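```bash
python3 - <<'E'
from h import *
import pickle
c=pickle.load(open("pics/w2.pkl","rb"))
for z in(0,8):
    a,b=[onz(c,(200+x/6,140+y/6),z) for x,y in((200,42),(540,66))]; d=b-a; print(a.round(1),b.round(1),"jar yaw",np.degrees(np.arctan2(d[1],d[0]))+90)
    u=np.array([-d[1],d[0]])/np.hypot(d[0],d[1]); print("dist edge-centre", u@(a[:2]-[454,200]), (b-a)[:2]@([454,200]-a[:2])/np.hypot(d[0],d[1]),np.hypot(d[0],d[1]))
E
```

```text
[474.6 232.1   0. ] [489.6 184.6   0. ] jar yaw 17.549232651712472
dist edge-centre 29.312047396615323 24.43647210321079 49.807974304620814
[475.9 231.9   8. ] [490.5 185.7   8. ] jar yaw 17.549232651712444
dist edge-centre 30.461221818765093 23.77697586397063 48.36165124221102
```

The close view agrees: the lid centre is at about (257,228) px and the far foot edge puts the jar's yaw at about 17.5°. The jar therefore needs about 9.5° clockwise to match the rack. I'll descend and grip the lid.

{"api": "send_rows", "payload": {"xyz": [[0.001,-0.003,0.01],[0.001,-0.003,0.03],[0.001,-0.003,0.045],[0.001,-0.003,0.054],[0.001,-0.003,0.054]], "roll": [0,0,0,0,0], "claw": [1,1,1,1,1]}}

```text
t: 3.2
position: [453.2, 200.9, 79.3]
tcp_rot: [[0.93, 0.368, -0.002], [0.368, -0.93, -0.001], [-0.002, -0.0, -1.0]]
ft_force: [-0.3, -0.3, 0.3]
width: 0.997
grasp_force: 0.0
```

{"api": "send_rows", "payload": {"xyz": [[0,0,0],[0,0,0],[0,0,0],[0,0,0],[0,0,0]], "roll": [0,0,0,0,0], "claw": [0.6,0.6,0.5,0.5,0.5], "newtons": 80}}

```text
t: 3.7
position: [454.9, 201.2, 81.8]
tcp_rot: [[0.93, 0.368, 0.002], [0.368, -0.93, 0.0], [0.002, 0.001, -1.0]]
ft_force: [-0.9, -2.2, 5.9]
width: 0.687
grasp_force: 84.8
```

{"api": "send_rows", "payload": {"xyz": [[0,0,0],[0,0,0],[0,0,0],[0,0,0],[0,0,0]], "roll": [0,0,0,0,0], "claw": [0.3,0.3,0.3,0.3,0.3]}}

```text
t: 4.2
position: [454.9, 201.2, 81.8]
tcp_rot: [[0.93, 0.368, 0.002], [0.368, -0.93, 0.0], [0.002, 0.001, -1.0]]
ft_force: [-0.9, -1.9, 5.8]
width: 0.685
grasp_force: 84.8
```

{"api": "send_rows", "payload": {"xyz": [[0,0,-0.01],[0,0,-0.025],[0,0,-0.045],[0,0,-0.065],[0,0,-0.072]], "roll": [0,0,0,0,0], "claw": [0.3,0.3,0.3,0.3,0.3]}}

```text
t: 4.7
position: [455.3, 201.7, 155.7]
tcp_rot: [[0.93, 0.368, 0.004], [0.368, -0.93, 0.001], [0.004, 0.0, -1.0]]
ft_force: [0.4, 0.4, -3.2]
width: 0.68
grasp_force: 86.8
```

{"api": "send_rows", "payload": {"xyz": [[-0.001,0.015,0],[-0.002,0.04,0],[-0.004,0.07,0],[-0.005,0.1,0],[-0.007,0.13,0]], "roll": [0,0,0,0,0], "claw": [0.3,0.3,0.3,0.3,0.3]}}

```text
t: 5.2
position: [495.2, 76.7, 152.3]
tcp_rot: [[0.93, 0.368, -0.0], [0.368, -0.93, 0.0], [-0.0, -0.0, -1.0]]
ft_force: [0.2, -0.5, -4.1]
width: 0.685
grasp_force: 86.9
```

{"api": "send_rows", "payload": {"xyz": [[-0.002,0.03,0],[-0.003,0.06,0],[-0.005,0.09,0],[-0.006,0.115,0],[-0.007,0.128,0]], "roll": [1,3,5,7.5,9.5], "claw": [0.3,0.3,0.3,0.3,0.3]}}

```text
t: 5.7
position: [536.0, -45.8, 152.2]
tcp_rot: [[0.979, 0.206, -0.0], [0.206, -0.979, -0.0], [-0.0, 0.0, -1.0]]
ft_force: [1.5, -0.2, -4.1]
width: 0.681
grasp_force: 87.0
```

{"api": "send_rows", "payload": {"xyz": [[0,0,0],[0,0,0],[0,0,0]], "roll": [0,0,0], "claw": [0.3,0.3,0.3]}}

```text
t: 6.0
position: [535.4, -42.9, 152.1]
tcp_rot: [[0.978, 0.211, -0.001], [0.211, -0.978, 0.001], [-0.0, -0.001, -1.0]]
ft_force: [0.2, 0.9, -3.7]
width: 0.68
grasp_force: 87.0
```

```bash
python3 snap.py w3
```

```text
6.05 [535.5 -42.8 152.2] [[0.9775, 0.2111, -0.0003], [0.2111, -0.9775, 0.0004], [-0.0002, -0.0005, -1.0]] [-0.176  0.013  1.758  0.     1.371  1.183] 0.0024208866444686587
```

View pics/w3.png

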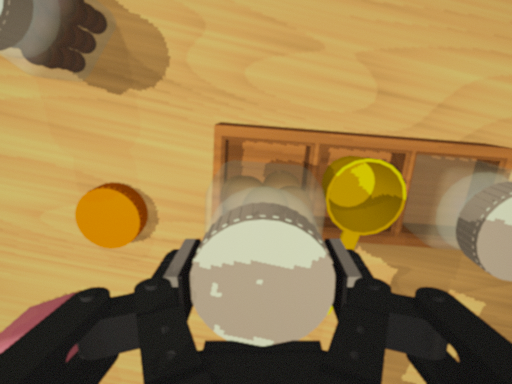

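```bash
python3 - <<'E'
from h import *
b=cv2.imread("pics/w3.png")[115:235,195:335]
b=cv2.convertScaleAbs(b,alpha=1.5,beta=-30)
cv2.imwrite("pics/c3.png",cv2.resize(b,None,fx=5,fy=5,interpolation=cv2.INTER_CUBIC))
E
```

```text
(no output)
```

View pics/c3.png

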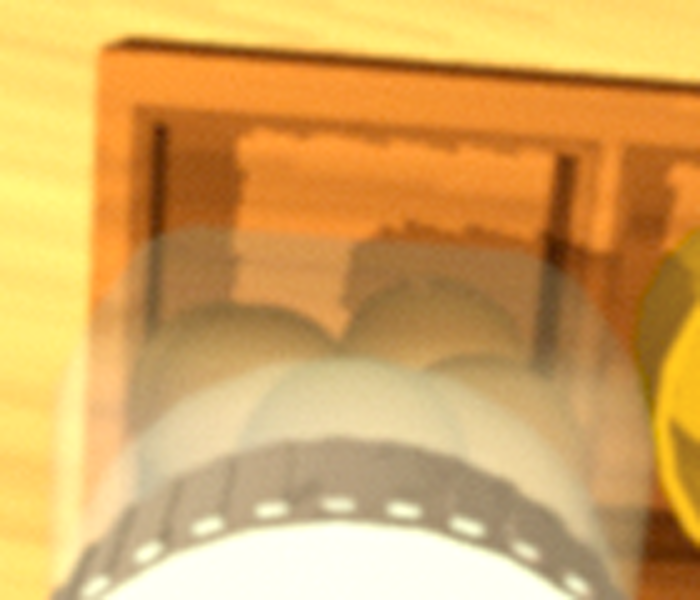

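```bash
python3 - <<'E'
from h import *
import pickle
c=pickle.load(open("pics/w3.pkl","rb"));px=lambda x,y:(195+x/5,115+y/5)
def edge(a,b,z,n,L):
    A,B=onz(c,px(*a),z),onz(c,px(*b),z);d=(B-A)[:2];l=np.hypot(*d);d/=l;u=np.array([-d[1],d[0]])
    m=(A+B)[:2]/2; print(n,A.round(1),B.round(1),"len",l.round(1),"yaw",np.degrees(np.arctan2(d[1],d[0]))+90,"centre",(m-u*L).round(1)); return u
u=edge((138,105),(605,140),40,"pocket",35)
for z in(71,75): edge((180,228),(540,255),z,"jar",30)
A=onz(c,px(103,47),40)[:2]; d=np.array([u[1],-u[0]]); print("from outer corner",A.round(1),(A-u*46+d*44).round(1))
print("jar centre from silhouette sides z~66+71:",)
R=observe()["tcp_rot"]
print(R.T[:2])
E
```

```text
pocket [572.4  -2.5  40. ] [582.8 -76.9  40. ] len 75.2 yaw 8.002351839850803 centre [542.9 -44.5]
jar [560.4 -14.6  71. ] [567.5 -66.1  71. ] len 52.0 yaw 7.91479518229697 centre [534.2 -44.5]
jar [561.1 -14.8  75. ] [568.2 -65.4  75. ] len 51.0 yaw 7.91479518229707 centre [534.9 -44.3]
from outer corner [580.1   4.6] [540.7 -45.4]
jar centre from silhouette sides z~66+71:
[[ 9.77467757e-01  2.11084695e-01 -1.90386887e-04]
 [ 2.11084588e-01 -9.77467685e-01 -4.71087802e-04]]
```

Jar and rack yaws match (7.9° and 8.0°). The jar has to go about +5 mm in x, so I'll shift and lower it while watching the forces.

{"api": "send_rows", "payload": {"xyz": [[0.003,0.001,0],[0.005,0.002,0.008],[0.005,0.002,0.018],[0.005,0.002,0.026],[0.005,0.002,0.026]], "roll": [0,0,0,0,0], "claw": [0.3,0.3,0.3,0.3,0.3]}}

```text
t: 6.55
position: [539.5, -44.5, 123.8]
tcp_rot: [[0.978, 0.209, -0.004], [0.209, -0.978, 0.001], [-0.004, -0.002, -1.0]]
ft_force: [-0.6, -0.3, -3.3]
width: 0.682
grasp_force: 87.0
```

{"api": "send_rows", "payload": {"xyz": [[0,0,0.003],[0,0,0.006],[0,0,0.008],[0,0,0.01],[0,0,0.01]], "roll": [0,0,0,0,0], "claw": [0.3,0.3,0.3,0.3,0.3]}}

```text
t: 7.05
position: [541.0, -44.9, 116.1]
tcp_rot: [[0.978, 0.209, -0.0], [0.209, -0.978, 0.0], [-0.0, -0.0, -1.0]]
ft_force: [-0.1, -0.1, -4.2]
width: 0.681
grasp_force: 87.0
```

```bash
python3 - <<'E'
from h import *
s=observe();print(s["position"],s["ft_force"],s["wrist_torque"])
for n in("top","scene"): cv2.imwrite(f"pics/{n}1.png",cams.grab_frame(n)[:,:,::-1])
E
python3 snap.py w4
```

```text
[540.95688334 -44.85566903 116.08122369] [-0.11949312 -0.09249827 -4.15752787] [ 0.02298717 -0.01193925  0.08339405]
7.2 [541.2 -44.9 116.5] [[0.9778, 0.2094, 0.0003], [0.2094, -0.9778, -0.0001], [0.0003, 0.0001, -1.0]] [-0.177  0.062  1.775 -0.     1.304  1.183] 0.0023606394509616893
```

{"api": "send_rows", "payload": {"xyz": [[0,0,0.003],[0,0,0.006],[0,0,0.009],[0,0,0.012],[0,0,0.012]], "roll": [0,0,0,0,0], "claw": [0.3,0.3,0.3,0.3,0.3]}}

```text
t: 7.7
position: [540.6, -44.8, 103.5]
tcp_rot: [[0.978, 0.209, -0.001], [0.209, -0.978, 0.0], [-0.001, -0.001, -1.0]]
ft_force: [0.4, 0.1, -4.4]
width: 0.684
grasp_force: 87.0
```

{"api": "send_rows", "payload": {"xyz": [[0,0,0.002],[0,0,0.005],[0,0,0.008],[0,0,0.01],[0,0,0.01]], "roll": [0,0,0,0,0], "claw": [0.3,0.3,0.3,0.3,0.3]}}

```text
t: 8.2
position: [540.7, -44.8, 93.8]
tcp_rot: [[0.978, 0.209, -0.001], [0.209, -0.978, 0.0], [-0.001, -0.0, -1.0]]
ft_force: [-1.0, 0.1, -4.1]
width: 0.682
grasp_force: 87.0
```

{"api": "send_rows", "payload": {"xyz": [[0,0,0.001],[0,0,0.001],[0,0,0.002],[0,0,0.002],[0,0,0.002]], "roll": [0,0,0,0,0], "claw": [0.3,0.3,0.3,0.3,0.3]}}

```text
t: 8.7
position: [541.1, -44.9, 92.3]
tcp_rot: [[0.978, 0.209, 0.0], [0.209, -0.978, 0.0], [0.0, -0.0, -1.0]]
ft_force: [0.3, 0.2, -4.4]
width: 0.686
grasp_force: 87.0
```

{"api": "send_rows", "payload": {"xyz": [[0,0,0.001],[0,0,0.001],[0,0,0.002],[0,0,0.002],[0,0,0.002]], "roll": [0,0,0,0,0], "claw": [0.3,0.3,0.3,0.3,0.3]}}

```text
t: 9.2
position: [541.0, -44.8, 90.2]
tcp_rot: [[0.978, 0.209, -0.0], [0.209, -0.978, 0.0], [-0.0, -0.0, -1.0]]
ft_force: [0.4, 0.4, -4.1]
width: 0.687
grasp_force: 87.0
```

{"api": "send_rows", "payload": {"xyz": [[0,0,0.0005],[0,0,0.001],[0,0,0.001],[0,0,0.001],[0,0,0.001]], "roll": [0,0,0,0,0], "claw": [0.3,0.3,0.3,0.3,0.3]}}

```text
t: 9.7
position: [541.5, -45.0, 90.0]
tcp_rot: [[0.978, 0.209, 0.001], [0.209, -0.978, -0.0], [0.001, 0.0, -1.0]]
ft_force: [-3.6, -0.8, 5.4]
width: 0.682
grasp_force: 88.0
```

Seated: the force has reversed to +5 N at TCP z 90, which matches the floor height. I'll raise the grip and start unscrewing, watching the moment.

{"api": "send_rows", "payload": {"xyz": [[0,0,0],[0,0,0],[0,0,0],[0,0,0]], "roll": [0,0,0,0], "claw": [0.3,0.3,0.3,0.3], "newtons": 115}}

```text
t: 10.1
position: [541.5, -45.1, 90.1]
tcp_rot: [[0.978, 0.209, 0.001], [0.209, -0.978, -0.0], [0.001, 0.001, -1.0]]
ft_force: [-3.2, -1.6, 7.2]
width: 0.679
grasp_force: 121.0
```

{"api": "send_rows", "payload": {"xyz": [[0,0,0],[0,0,-0.0001],[0,0,-0.0002],[0,0,-0.0003],[0,0,-0.0004]], "roll": [-4,-8,-12,-16,-20], "claw": [0.3,0.3,0.3,0.3,0.3]}}

```text
t: 10.6
position: [541.7, -44.7, 90.3]
tcp_rot: [[0.846, 0.533, 0.001], [0.533, -0.846, 0.0], [0.001, 0.001, -1.0]]
ft_force: [-0.4, 0.9, 3.2]
width: 0.678
grasp_force: 121.9
```

```bash
python3 -c "
from h import *
s=observe();print(s['t'],s['position'],s['ft_force'],s['wrist_torque'],s['grasp_force'],np.degrees(np.arctan2(s['tcp_rot'][1,0],s['tcp_rot'][0,0])))"
```

```text
10.6 [541.71779948 -44.747235    90.34120522] [-0.42813407  0.89960946  3.20861352] [ 0.24683581  0.25597619 -0.2837789 ] 121.88873251900077 32.22983124530766
```

{"api": "send_rows", "payload": {"xyz": [[0,0,-0.0001],[0,0,-0.0001],[0,0,-0.0002],[0,0,-0.0003],[0,0,-0.0003]], "roll": [-4,-8,-12,-16,-16], "claw": [0.3,0.3,0.3,0.3,0.3]}}

```text
t: 11.1
position: [541.7, -44.5, 90.6]
tcp_rot: [[0.667, 0.745, 0.001], [0.745, -0.667, 0.001], [0.001, 0.001, -1.0]]
ft_force: [-0.6, 1.9, 5.3]
width: 0.675
grasp_force: 122.1
```

```bash
cat > st.py <<'E'
from h import *
s=observe();print(s['t'],s['position'].round(2),s['ft_force'].round(2),s['wrist_torque'].round(3),s['grasp_force'],s['width'],np.degrees(np.arctan2(s['tcp_rot'][1,0],s['tcp_rot'][0,0])))
E
python3 st.py
```

```text
11.1 [541.68 -44.52  90.61] [-0.57  1.85  5.29] [0.448 0.24  0.188] 122.10824813693762 0.6748715505464848 48.15640296165197
```

{"api": "send_rows", "payload": {"xyz": [[0,0,0],[0,0,-0.0001],[0,0,-0.0002]], "roll": [-3,-6,-9], "claw": [0.3,0.3,0.3]}}

```text
t: 11.4
position: [541.6, -44.4, 90.8]
tcp_rot: [[0.544, 0.839, 0.001], [0.839, -0.544, 0.001], [0.001, 0.001, -1.0]]
ft_force: [-1.0, 2.9, 5.0]
width: 0.677
grasp_force: 122.2
```

```bash
python3 st.py
```

```text
11.4 [541.59 -44.37  90.76] [-1.01  2.91  4.96] [ 0.515  0.298 -0.294] 122.17242859303951 0.6767826230237453 57.070157090001736
```

Moving torque is still about -0.3 N·m (45° turned), so I'll keep going in small steps.

{"api": "send_rows", "payload": {"xyz": [[0,0,0],[0,0,-0.0001],[0,0,-0.0002]], "roll": [-3,-6,-9], "claw": [0.3,0.3,0.3]}}

```text
t: 11.7
position: [541.6, -44.1, 91.1]
tcp_rot: [[0.406, 0.914, 0.001], [0.914, -0.406, 0.001], [0.002, 0.001, -1.0]]
ft_force: [-1.6, 3.8, 7.7]
width: 0.679
grasp_force: 122.4
```

```bash
python3 st.py
```

```text
11.7 [541.64 -44.09  91.11] [-1.56  3.85  7.74] [ 0.817  0.455 -0.294] 122.39642785862088 0.6787661535145135 66.07710515106233
```

{"api": "send_rows", "payload": {"xyz": [[0,0,-0.0001],[0,0,-0.0002],[0,0,-0.0003]], "roll": [-3,-6,-9], "claw": [0.3,0.3,0.3]}}

```text
t: 12.0
position: [541.7, -43.8, 91.7]
tcp_rot: [[0.257, 0.966, 0.001], [0.966, -0.257, 0.002], [0.002, 0.001, -1.0]]
ft_force: [-3.7, 5.6, 8.6]
width: 0.677
grasp_force: 122.6
```

```bash
python3 st.py
```

```text
12.0 [541.72 -43.82  91.73] [-3.67  5.64  8.64] [ 0.937  0.638 -0.204] 122.58375439792871 0.6768705885744537 75.09244033210291
```

{"api": "send_rows", "payload": {"xyz": [[0,0,0],[0,0,0],[0,0,0]], "roll": [-3,-6,-8], "claw": [0.3,0.3,0.3]}}

```text
t: 12.3
position: [541.5, -43.8, 91.7]
tcp_rot: [[0.12, 0.993, 0.001], [0.993, -0.12, 0.002], [0.002, 0.001, -1.0]]
ft_force: [-3.9, 5.2, 10.4]
width: 0.673
grasp_force: 122.6
```

```bash
python3 st.py
```

```text
12.3 [541.51 -43.82  91.69] [-3.92  5.22 10.35] [ 0.982  0.799 -0.218] 122.58061515167356 0.6730292578517622 83.08755311265966
```

{"api": "send_rows", "payload": {"xyz": [[0,0,0],[0,0,0]], "roll": [0,0], "claw": [0.3,0.3]}}

```text
t: 12.5
position: [541.6, -43.9, 91.7]
tcp_rot: [[0.122, 0.992, 0.001], [0.992, -0.122, 0.001], [0.001, 0.001, -1.0]]
ft_force: [-4.1, 5.1, 10.5]
width: 0.676
grasp_force: 122.7
```

```bash
python3 st.py
```

```text
12.5 [541.56 -43.95  91.71] [-4.13  5.09 10.46] [ 0.865  0.753 -0.132] 122.67067993059754 0.6763593367667063 82.97506682670469
```

{"api": "send_rows", "payload": {"xyz": [[0,0,0],[0,0,-0.0001]], "roll": [-3,-6], "claw": [0.3,0.3]}}

```text
t: 12.7
position: [541.5, -43.9, 91.7]
tcp_rot: [[0.016, 1.0, 0.001], [1.0, -0.016, 0.001], [0.001, 0.001, -1.0]]
ft_force: [-4.2, 5.3, 9.0]
width: 0.676
grasp_force: 122.7
```

```bash
python3 st.py
```

```text
12.7 [541.46 -43.92  91.75] [-4.2   5.28  8.95] [ 0.814  0.826 -0.106] 122.71356772631407 0.6755981708630413 89.0854831441483
```

{"api": "send_rows", "payload": {"xyz": [[0,0,-0.001],[0,0,-0.002],[0,0,-0.003],[0,0,-0.003]], "roll": [0,0,0,0], "claw": [0.3,0.3,0.3,0.3]}}

```text
t: 13.1
position: [541.0, -44.9, 93.6]
tcp_rot: [[0.017, 1.0, -0.0], [1.0, -0.017, -0.0], [-0.0, -0.0, -1.0]]
ft_force: [-0.5, 0.5, -1.6]
width: 0.678
grasp_force: 122.5
```

```bash
python3 st.py
```

```text
13.1 [540.98 -44.95  93.57] [-0.5   0.51 -1.59] [ 0.108  0.119 -0.014] 122.52333976328373 0.6776162963616247 89.03337250491825
```

{"api": "send_rows", "payload": {"xyz": [[0,0,-0.001],[0,0,-0.002],[0,0,-0.002],[0,0,-0.002]], "roll": [0,0,0,0], "claw": [0.3,0.3,0.3,0.3]}}

```text
t: 13.5
position: [541.1, -44.9, 95.8]
tcp_rot: [[0.016, 1.0, 0.0], [1.0, -0.016, 0.0], [0.0, 0.0, -1.0]]
ft_force: [0.4, 1.4, -0.6]
width: 0.676
grasp_force: 122.5
```

```bash
python3 st.py; python3 snap.py w5; python3 - <<'E'
from h import *
im=cams.grab_frame("scene");cv2.imwrite("pics/scene2.png",im[:,:,::-1])
E
```

```text
13.5 [541.09 -44.88  95.84] [ 0.39  1.4  -0.63] [0.121 0.091 0.012] 122.52464281395078 0.6757278614842646 89.08037983152317
13.55 [541.1 -44.9  95.8] [[0.016, 0.9999, -0.0001], [0.9999, -0.016, 0.0], [0.0, -0.0001, -1.0]] [-0.177  0.085  1.792  0.     1.265 -0.161] 0.002871140161676907
```

The lid is free: the force is only the lid's own weight. I'll lift straight up to about 20 mm above the rim.

{"api": "send_rows", "payload": {"xyz": [[0,0,-0.003],[0,0,-0.007],[0,0,-0.011],[0,0,-0.015],[0,0,-0.018]], "roll": [0,0,0,0,0], "claw": [0.3,0.3,0.3,0.3,0.3]}}

```text
t: 14.1
position: [541.4, -45.0, 114.6]
tcp_rot: [[0.016, 1.0, 0.001], [1.0, -0.016, -0.0], [-0.0, 0.001, -1.0]]
ft_force: [1.2, -0.1, -1.3]
width: 0.679
grasp_force: 122.6
```

{"api": "send_rows", "payload": {"xyz": [[0,0,-0.004],[0,0,-0.009],[0,0,-0.013],[0,0,-0.014],[0,0,-0.014]], "roll": [0,0,0,0,0], "claw": [0.3,0.3,0.3,0.3,0.3]}}

```text
t: 14.6
position: [541.3, -44.9, 128.1]
tcp_rot: [[0.016, 1.0, 0.001], [1.0, -0.016, -0.0], [-0.0, 0.001, -1.0]]
ft_force: [-0.6, -0.6, -1.0]
width: 0.673
grasp_force: 122.6
```

{"api": "send_rows", "payload": {"xyz": [[0,0,0],[0,0,0],[0,0,0],[0,0,0],[0,0,0]], "roll": [0,0,0,0,0], "claw": [0.3,0.3,0.3,0.3,0.3]}}

```text
t: 15.1
position: [541.0, -44.8, 127.7]
tcp_rot: [[0.016, 1.0, -0.0], [1.0, -0.016, 0.0], [0.0, -0.0, -1.0]]
ft_force: [-0.1, -0.0, 0.4]
width: 0.679
grasp_force: 122.6
```

```bash
python3 st.py; python3 - <<'E'
from h import *
a=cams.grab_frame("scene");b=cams.grab_frame("wrist")
a=cv2.resize(a[150:270,100:320],None,fx=2.2,fy=2.2,interpolation=cv2.INTER_CUBIC)[:,:,::-1]
b=cv2.resize(b[60:384,100:420],(320,264))[:,:,::-1]
cv2.imwrite("pics/end.png",np.hstack([a[:264,:480],b]))
E
```

```text
15.1 [541.04 -44.85 127.7 ] [-0.08 -0.03  0.35] [0.006 0.048 0.042] 122.55531068891287 0.6792335620148718 89.08871300324078
```

View pics/end.png

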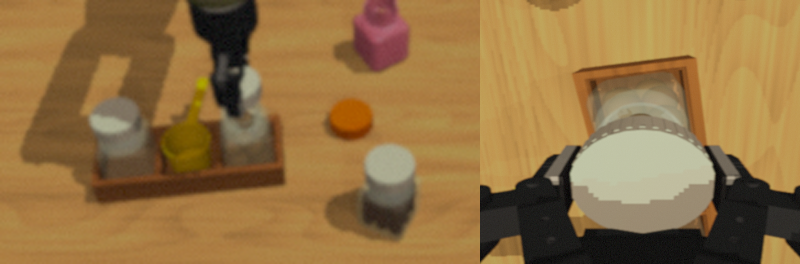

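The picture shows the jar down in the end pocket, near (245,140) in the left panel. The lid is held level above its mouth at (245,85), and the cup and other jars haven't moved. Handing in.

```bash
python3 -c "
from plant import arm
print(arm.job_done())"
```

```text
the job is handed in; nothing more can be done
None
```

The walnut jar is seated in the free end pocket; I unscrewed its lid, am holding it level about 20 mm above the mouth, and handed the job in at about 15 s; the hand-in call gave no verdict.

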